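Rotate the preserve stock: new jar behind the old one

TASK

Restock the rack first in, first out: the tall, freshly filled jar must end up behind the short older jar, in the short jar's own lane, which opens only at the front under the shelf; so take the short jar out, put the tall one in and put the short one back in front of it. Both end up standing flat on the rack's floor behind its front lip. They are glass, so keep them upright and set them down gently, do not bang against the rack, and leave the tin and the kitchen timer where they are.

Things in the scene. Friction and masses are not known exactly. Their poses are not given: they have to be found in the camera images.
- rack: Steel stock rack fixed on the table, 230 mm wide (y), 142 mm deep (x). It stands to the robot's right, its open front toward the robot's left. Origin: centre of its underside, on the table; x points inward from its open front to the back stop, y to the left seen from the front, z up. Floor sheet 3 mm thick. Two lanes run along x, at y = +55 and -55 mm. Back stop: face at x = +68 mm, 63 mm high. A small box and a spray bottle are fixed on its shelf.
- lane_left (a point): Front end of the left lane: on the floor sheet, at the lip's inner face, mid lane (rack x = -68, y = +55, z = 3 mm); axes as the rack. A lane is 64 mm wide between low guide wires (tops 19 mm above the table, from 8 mm behind this point) and 136 mm long: two jars with 24 mm to spare. The lip in front is 3 to 4 mm thick, its top 14 mm above the table (11 mm above the floor).
- lane_right (a point): The same point of the right lane (rack x = -68, y = -55, z = 3 mm); axes as the rack.
- shelf_edge (a point): Middle of the lower front edge of the 240 mm wide shelf over the lanes (rack x = -71, y = 0, z = 215 mm): 215 mm above the table, straight above the lip. A tool held upright cannot get in under it; it must lean back toward the front by 30 to 45 degrees. Front and sides below the shelf are open, two uprights stand behind the back stop.
- jar_old: Short older preserve jar, 56 mm diameter, 78 mm high, about 0.22 kg: straight glass up to 50 mm, shoulder, steel screw lid 52 mm wide on top. Starts in one of the two lanes, standing on the rack's floor just behind the lip. Origin: centre of its underside; z along its axis.
- jar_new: Tall freshly filled preserve jar, 56 mm diameter, 98 mm high, about 0.3 kg: straight glass up to 70 mm, shoulder, steel screw lid 52 mm wide on top. Starts standing on the table, on the open table in front of the rack's opening, nearer to the robot or farther off. On the floor sheet it slides back when pushed low; pushed above about 30 mm it may tip. Origin: centre of its underside; z along its axis.
- tin: Closed plain metal tin with beaded sides, 54 mm diameter, 80 mm high, standing at the front of the other lane; it stays there. Origin: centre of its underside.
- timer: Mechanical kitchen timer, a rounded box 60 x 64 mm, 66 mm high, with a dial on its front, standing on the table in front of the rack, on the other of the two places where the tall jar may stand; it stays there. Origin: centre of its underside.

How it is judged (in metres and radians):
At the end, for the whole second after the job is handed in: Both jars released, at rest, upright (0.06 rad), flat on the rack's floor in the lane without the tin, within 10 mm of its middle: short jar's axis at rack x = -44 to -10 mm, tall jar's at +10 to +44 mm. Tin within 20 mm and timer within 30 mm of their starts (((y of jar_old in the frame of rack between 0.045 and 0.065 m and y of jar_new in the frame of rack between 0.045 and 0.065 m) or (y of jar_old in the frame of rack between -0.065 and -0.045 m and y of jar_new in the frame of rack between -0.065 and -0.045 m)) and x of jar_old in the frame of rack between -0.044 and -0.01 m and x of jar_new in the frame of rack between 0.01 and 0.044 m and z of each of jar_old, jar_new in the frame of rack below 0.0055 m and angle between each of jar_old, jar_new's own z axis and vertical below 0.06 rad and linear speed of each of jar_old, jar_new below 0.02 m/s and distance of tin from where it was at the start of the episode below 0.02 m and distance of timer from where it was at the start of the episode below 0.03 m); the robot touches nothing.
It fails at once if a jar is tipped more than 30 degrees (angle between any of jar_old, jar_new's own z axis and vertical above 0.52 rad).
It fails at once if a jar is dropped or thrown (moves faster than 0.45 m/s out of the fingers, a fall of 10 mm) ((linear speed of jar_old above 0.45 m/s and contact force between jar_old and the fingers below 0.5 N) or (linear speed of jar_new above 0.45 m/s and contact force between jar_new and the fingers below 0.5 N)).
It fails at once if a jar is banged on the rack (more than 50 N) (contact force between any of jar_old, jar_new and rack above 50 N).
It fails at once if the robot bangs into the rack (more than 30 N) (contact force between the arm and rack above 30 N).
It fails at once if the tin or the timer is knocked over (angle between any of tin, timer's own z axis and vertical above 0.4 rad).
It also fails if it takes over 72 s, if anything falls off the work surface, if the arm or the gripper's body presses on something with over 40 N, if the wrist force passes 120 N, or if a joint passes its speed limit or range.

ROBOT

A 6-joint arm with a two-finger parallel gripper is mounted at the origin on a cart in front of the work surface, level with it; the furniture and walls round the work are solid. World frame = base frame: x ahead of the robot, y to its left, z up, the work surface at z = 0. Lengths are in mm, angles in rad, forces in N, time in s.
With the tool pointing down it reaches from about 300 to 775 mm from the base axis. Payload 14.6 kg.
Tool frame: the origin (TCP) lies where the fingers leave the gripper's body, on its centre line; the fingertips stand 97 mm ahead of it and the grasp point (between the pads) lies ahead of it (grip_depth is the z of the grasp point in the tool frame, in mm); z points along the fingers, y is the line along which they close (so a half turn about z gives the same grasp; the last joint's range is limited). The gripper opens to 94 mm and grips with 3 to 60 N. Pads are 16 mm wide; open, the fingers measure 119 mm over their backs; the gripper's body (75 mm by 177 mm) begins 78 mm behind the grasp point.
Start: joints at [-1.228, 0.3, 1.521, -0, 1.321, -0.067], TCP at [219.127, -504.454, 302.646] pointing down, gripper open.
Joint ranges: [-3.03, 3.03], [-0.79, 2.21], [0.23, 2.52], [-1.04, 4.18], [0, 3.07], [-2.55, 2.55]. Speed limits (rad/s): [2.22, 2.22, 2.57, 3.14, 3.14, 3.14].

INTERFACE

Orientations are given as [roll, pitch, yaw] about the fixed x, y, z axes, in that order (R = Rz(yaw) Ry(pitch) Rx(roll)).
In Python, from cell import read_state, camera, sign_off, regions_of, spot_point, grip_depth gives the robot as it stands. The module is installed in compiled form; this text tells all that it offers.
- The arm moves only by the tool send_rows, never from a script. Its argument "series" is a list of rows, each a list of 3 entries, a list of its own where there are three numbers: the shift along the world's x, y, z in mm, then the turn about the world's z in degrees, then the closure, from -1 (fully open) to 1 (shut), so that 0 is half open. A call has 1 to 12 rows; each row shifts and turns the commanded pose from where the row before left it; what a row does not reach is not made up. A row lasts 1/10 s, in which the tool goes at most 50 mm and 8.59 degrees, less where a joint would pass 70% of its speed; a pose out of reach is approached as far as the arm can. A call is refused whole if a number of a shift passes 50 or a number of a turn 8.59, either way. A call with a gripper value outside its range is refused whole. The fingers move at their own pace and stop on an object; "squeeze" is the grip in N (left out, the last holds). Time passes only in rows, so rows that do not move let the fingers close. It gives the time, the measured TCP pose, the force, the opening and the grip force at its end, in the units of the state.
- read_state(): the state, without advancing time (a new reading comes with each control period).
- camera(name): name is "side" or "top"; returns a dict with "color" (420x560x3 uint8, blue, green, red), "fx", "fy", "cx", "cy" (pixels), "camera_from_world" (4x4, takes a point from world to camera coordinates). Camera axes: x right, y down, z forward; pixel columns grow to the right and rows downward; lengths in mm; the calibration is good to about 2 mm. A picture is of the moment at which its call begins. There is no depth.
- sign_off(): hands the job in; it is judged then, once.
Trained networks look in a picture, given as the dict that the camera call returned (one of the last four; its "shot" number tells which), for a name from the list of things; names that differ only in an ending like _2 or _b are one class to them, and where a whole thing is asked for, a point or a joint stands for the part that bears it (a point fixed in the world has none). Each returns a list of dicts, best first, with "confidence" (0 to 1); they miss things now and then, are a little off and sometimes report something else, mostly with a low value. They report only what shows in the picture. A call takes as long as a camera call.
- regions_of(thing, picture): "mask" (420x560 bool, what is visible of it).
- spot_point(thing, picture): "point" ([x, y, z] in mm, in the coordinates of the camera as it stood for that picture, good to about 4 mm: a listed point, or the origin of a listed thing).
The state is a dict: "clock": time; "joints": joint angles; "qd": joint speeds; "effort": joint torques, N m; "eef_pos": TCP position; "eef_rot": TCP orientation; "wrist_force": force on the tool from outside, world axes, zero at the start; "moment": the same for the moment, N m; "finger_gap": finger opening in mm; "finger_force": force on a finger pad.
Only numpy, scipy, OpenCV 4.12 (cv2) and the standard library are available. Lean on these libraries where they do the work, as an engineer would, in place of code of your own. Each camera call takes 0.05 s, during which the arm holds its last target. There are 200 camera calls.

## Working session

There is one attempt and no reset: what is moved stays moved. The work goes in short steps, Python scripts to look and compute and a tool call to move; the robot and the scene stay as the last step left them, time stands still between calls to the robot, and variables do not carry over. Pictures are saved under pics/ and viewed, at most 10 in all, crops included, and the job is handed in when it is done.

Besides the shell and the picture viewer there is one more tool, called after ">>>" as name(argument=value, ...) on one line, values as JSON. send_rows: Moves the arm, as the interface text tells. Its arguments: {"type":"object","properties":{"series":{"type":"array"},"squeeze":{"type":"number"}},"required":["series"]}

```bash
mkdir -p pics; cat > h.py <<'E'
import numpy as np, cv2
from cell import *
def look(name,things,save=None):
    p=camera(name); M=np.linalg.inv(p["camera_from_world"]); 
    if save: cv2.imwrite(f"pics/{save}.png",p["color"])
    for t in things:
        for d in spot_point(t,p)[:2]:
            w=M@np.append(d["point"],1); c=d["point"]
            print(name,t,round(d["confidence"],2),w[:3].round(1),"px",round(p["fx"]*c[0]/c[2]+p["cx"]),round(p["fy"]*c[1]/c[2]+p["cy"]))
    return p
E
python3 - <<'E'
from h import *
print(read_state(), grip_depth)
T=["rack","lane_left","lane_right","shelf_edge","jar_old","jar_new","tin","timer"]
a=look("side",T); b=look("top",T)
for p in(a,b): print(p["camera_from_world"].round(2).tolist(),p["fx"])
cv2.imwrite("pics/a.png",a["color"]);cv2.imwrite("pics/b.png",b["color"])
E
```

```text
{'clock': 0.0, 'joints': array([-1.22764343e+00,  3.00472137e-01,  1.52157904e+00,  4.66830331e-06,
        1.32071676e+00, -6.65574809e-02]), 'qd': array([ 2.52337434e-04,  2.44349307e-04,  1.88043811e-04,  9.97162342e-04,
       -1.32893420e-03,  2.09270584e-05]), 'effort': array([ 1.40397956e-04, -5.31810915e+01, -3.52736056e+01,  7.07768463e-02,
        2.42942985e-02, -9.88931151e-05]), 'eef_pos': array([ 219.05697694, -504.32723601,  302.08656268]), 'eef_rot': array([-3.14042027e+00, -8.26778605e-05,  4.09709167e-01]), 'wrist_force': array([-0.11253507,  0.43592261,  0.13856635]), 'moment': array([-0.00230293,  0.01445696,  0.00496919]), 'finger_force': 0.0, 'finger_gap': 94.02527335461353} 78.39999999999999
side lane_left 0.58 [ 617.6 -128.4    4. ] px 250 190
side lane_right 0.69 [ 505.7 -139.     3.7] px 290 181
side shelf_edge 0.71 [ 569.7 -127.9  214.3] px 265 136
side jar_old 0.65 [ 625.1 -166.6    1.7] px 246 180
side jar_new 0.63 [447.4 193.2  -1.1] px 339 289
side tin 0.61 [ 511.2 -172.2    0.6] px 286 172
side timer 0.94 [633.9 186.6   2.6] px 262 299
top rack 0.68 [ 569.5 -199.5    1. ] px 336 177
top lane_left 0.85 [ 6.222e+02 -1.317e+02 -2.000e-01] px 306 172
top lane_right 0.96 [ 516.2 -142.1    1.2] px 328 202
top shelf_edge 0.93 [ 563.9 -132.9  218.9] px 324 164
top jar_old 0.75 [ 623.8 -164.1    4.5] px 315 166
top jar_old 0.48 [ 5.139e+02 -1.769e+02  4.000e-01] px 339 197
top jar_new 0.72 [452.1 191.9   0.7] px 232 281
top tin 0.72 [ 5.145e+02 -1.803e+02  1.000e-01] px 340 196
top timer 0.7 [636.5 184.7  -4. ] px 204 221
[[-0.98, 0.18, -0.0, 528.18], [0.15, 0.82, -0.55, -32.69], [-0.09, -0.54, -0.84, 1367.58], [0.0, 0.0, 0.0, 1.0]] 508.9255150122203
[[-0.48, -0.88, 0.0, 263.94], [-0.85, 0.47, -0.22, 477.99], [0.19, -0.11, -0.98, 1134.73], [0.0, 0.0, 0.0, 1.0]] 447.48204370582096
```

View pics/a.png

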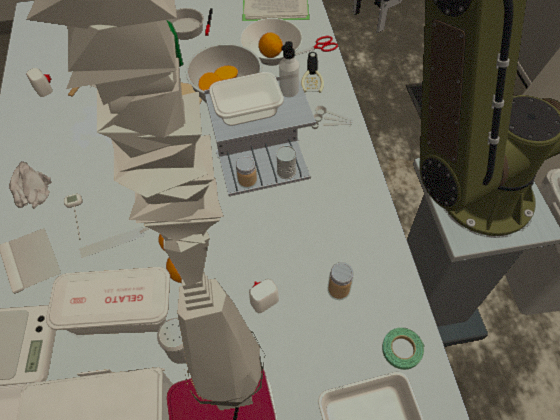

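View pics/b.png

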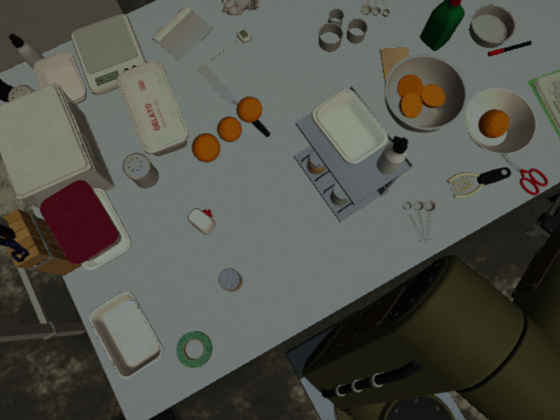

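>>> send_rows(series=[[[0,0,30],8.5,-1],[[0,0,50],8.5,-1],[[0,0,50],8.5,-1],[[0,0,50],8.5,-1],[[0,0,50],8.5,-1],[[0,0,50],8.5,-1],[[0,0,0],8.5,-1],[[0,0,0],8.5,-1],[[0,0,0],8.5,-1],[[0,0,0],8.5,-1]])

```text
clock: 1.9
eef_pos: [219.1, -504.5, 582.6]
eef_rot: [-3.142, -0.0, 1.899]
wrist_force: [-0.2, 0.5, 0.6]
finger_gap: 93.9
finger_force: 0.0
```

>>> send_rows(series=[[[0,0,50],0,-1],[[0,0,50],0,-1],[[0,0,50],0,-1],[[0,0,50],0,-1],[[0,0,50],0,-1],[[0,0,50],0,-1]])

```text
clock: 2.5
eef_pos: [194.6, -448.7, 763.5]
eef_rot: [3.138, 0.042, 1.893]
wrist_force: [-0.5, 0.9, 0.9]
finger_gap: 94.1
finger_force: 0.0
```

```bash
python3 -c "
from cell import *
print(read_state())"
```

```text
{'clock': 2.5, 'joints': array([-1.23768846,  0.42285811,  0.23617761,  0.0052587 ,  2.44059565,
       -1.55608054]), 'qd': array([-0.03824002, -0.39524843, -0.02281575,  0.02226477,  0.19612497,
       -0.02135843]), 'effort': array([  0.26828237, -41.70460939, -22.61212707,  -0.05041816,
        -0.4148488 ,   0.04550217]), 'eef_pos': array([ 194.61825278, -448.74683851,  763.49560368]), 'eef_rot': array([3.13775206, 0.04191579, 1.89319778]), 'wrist_force': array([-0.53195919,  0.93535456,  0.94794862]), 'moment': array([-0.00936957, -0.08866482,  0.0366334 ]), 'finger_force': 0.0, 'finger_gap': 94.0828581270532}
```

>>> send_rows(series=[[[0,0,0],0,-1],[[0,0,0],0,-1],[[0,0,-20],0,-1],[[0,0,-20],0,-1],[[0,0,-20],0,-1],[[0,0,0],0,-1]])

```text
clock: 3.1
eef_pos: [195.1, -449.7, 701.3]
eef_rot: [3.138, 0.038, 1.893]
wrist_force: [-0.3, -0.2, -0.3]
finger_gap: 93.6
finger_force: 0.0
```

>>> send_rows(series=[[[20,-46,0],0,-1],[[20,-46,0],0,-1],[[20,-46,0],0,-1],[[20,-46,0],0,-1],[[20,-46,0],0,-1],[[20,-46,0],0,-1]])

```text
clock: 3.7
eef_pos: [267.4, -616.2, 613.1]
eef_rot: [3.132, 0.11, 1.893]
wrist_force: [-0.0, -0.0, -0.3]
finger_gap: 94.1
finger_force: 0.0
```

```bash
python3 -c "
from cell import *
s=read_state();print(s['joints'],s['eef_pos'],s['eef_rot'])"
```

```text
[-1.21757741  0.68959074  0.23456826  0.00749348  2.10760571 -1.53592313] [ 267.39363911 -616.23832129  613.06489618] [3.13173444 0.10956264 1.89278758]
```

>>> send_rows(series=[[[14,-30,36],0,-1],[[14,-30,36],0,-1],[[14,-30,36],0,-1],[[14,-30,36],0,-1],[[14,-30,36],0,-1],[[14,-30,36],0,-1],[[14,-30,36],0,-1],[[14,-30,36],0,-1],[[14,-30,36],0,-1],[[14,-30,36],0,-1]])

```text
clock: 4.7
eef_pos: [273.0, -611.6, 674.9]
eef_rot: [3.105, 0.378, 1.887]
wrist_force: [0.6, 0.4, -0.2]
finger_gap: 94.0
finger_force: 0.0
```

>>> send_rows(series=[[[0,0,0],7,-1],[[0,0,0],7,-1],[[14,-30,36],0,-1],[[14,-30,36],0,-1],[[14,-30,36],0,-1],[[14,-30,36],0,-1],[[14,-30,36],0,-1],[[14,-30,36],0,-1],[[14,-30,36],0,-1],[[14,-30,36],0,-1],[[14,-30,36],0,-1]])

```text
clock: 5.8
eef_pos: [288.8, -624.6, 713.1]
eef_rot: [3.129, 0.63, 2.124]
wrist_force: [0.5, -0.0, -0.5]
finger_gap: 94.1
finger_force: 0.0
```

```bash
python3 -c "
from cell import *
s=read_state();print(s['joints'],s['eef_pos'],s['eef_rot'])"
```

```text
[-1.22460202  0.57955026  0.23561116  0.13518888  1.70788014 -1.72048219] [ 288.83448743 -624.60838016  713.07708598] [3.12873508 0.62969406 2.12382895]
```

>>> send_rows(series=[[[14,-30,36],0,-1],[[14,-30,36],0,-1],[[14,-30,36],0,-1],[[14,-30,36],0,-1],[[0,0,0],-8.5,-1],[[0,0,0],-8.5,-1],[[0,0,0],-8.5,-1],[[0,0,0],0,-1]])

```text
clock: 6.6
eef_pos: [296.5, -631.8, 725.3]
eef_rot: [3.138, 0.745, 1.677]
wrist_force: [0.3, 0.7, 0.7]
finger_gap: 93.6
finger_force: 0.0
```

```bash
python3 - <<'E'
from h import *
s=read_state();print(s['joints'],s['eef_pos'],s['eef_rot'])
T=["lane_left","lane_right","shelf_edge","jar_old","jar_new","tin"]
for n in("side","top"): look(n,T,"c_"+n)
E
```

```text
[-1.12992663  0.58022705  0.23586979 -0.22129983  1.60671572 -1.3291138 ] [ 296.49377056 -631.75730474  725.29898134] [3.13819628 0.74533632 1.6773085 ]
side lane_left 0.68 [ 621.1 -130.2    6.1] px 249 189
side lane_right 0.77 [ 5.064e+02 -1.376e+02  5.000e-01] px 290 182
side shelf_edge 0.79 [ 570.2 -131.2  215. ] px 264 135
side shelf_edge 0.18 [ 6.312e+02  1.855e+02 -4.000e-01] px 263 298
side jar_old 0.87 [ 628.3 -165.7    5.8] px 245 179
side jar_old 0.62 [ 618.7 -128.6    5.4] px 250 190
side jar_new 0.87 [449.8 195.9   3.7] px 339 289
side tin 0.98 [ 5.153e+02 -1.756e+02 -3.000e-01] px 285 172
top lane_left 0.68 [ 619.2 -129.5   -2.4] px 305 174
top lane_right 0.7 [ 510.5 -139.6    2.9] px 328 204
top shelf_edge 0.57 [ 563.4 -134.   219.3] px 325 164
top jar_old 0.73 [ 623.  -164.9    2.7] px 316 166
top jar_new 0.97 [452.9 192.    3. ] px 232 280
top tin 0.64 [ 515.8 -177.6    2.5] px 339 196
```

>>> send_rows(series=[[[22,40,-17],-1,-1],[[22,40,-17],0,-1],[[22,40,-17],0,-1],[[22,40,-17],0,-1],[[22,40,-17],0,-1],[[22,40,-17],0,-1],[[22,40,-17],0,-1],[[22,40,-17],0,-1],[[22,40,-17],0,-1],[[22,40,-17],0,-1],[[22,40,-17],0,-1],[[22,40,-17],0,-1]])

```text
clock: 8.5
eef_pos: [550.6, -170.3, 530.8]
eef_rot: [3.137, 0.744, 1.664]
wrist_force: [0.7, -0.5, -0.4]
finger_gap: 93.9
finger_force: 0.0
```

```bash
python3 -c "
from cell import *
s=read_state();print(s['joints'],s['eef_pos'],s['eef_rot'])"
```

```text
[-0.16650104  0.21726     1.21124286 -0.71440419  1.49815584 -0.28764063] [ 550.59243429 -170.33615949  530.82685167] [3.13657774 0.74425466 1.66383914]
```

>>> send_rows(series=[[[16,45,0],0,-1],[[16,45,0],0,-1],[[16,45,0],0,-1],[[16,40,-20],0,-1],[[0,0,-50],0,-1],[[0,0,-50],0,-1],[[0,0,-50],0,-1],[[0,0,-50],0,-1],[[0,0,-50],0,-1],[[0,0,-50],0,-1],[[0,0,-50],0,-1],[[0,0,-30],0,-1]])

```text
clock: 9.7
eef_pos: [613.0, 2.7, 127.4]
eef_rot: [-3.141, 0.743, 1.668]
wrist_force: [0.7, 1.0, 0.5]
finger_gap: 94.2
finger_force: 0.0
```

```bash
python3 - <<'E'
from h import *
s=read_state();print(s['joints'],s['eef_pos'],s['eef_rot'])
look("side",["jar_old"]); look("top",["jar_old"],"d")
E
```

```text
[ 0.13637264  0.69351072  1.49446492 -0.83170888  1.15559896  0.47135765] [612.95094229   2.66349969 127.40538858] [-3.14064913  0.74348599  1.66752602]
side jar_old 0.75 [ 626.6 -165.7    3.7] px 245 180
top jar_old 0.86 [ 624.  -164.9    3. ] px 316 166
```

View pics/d.png

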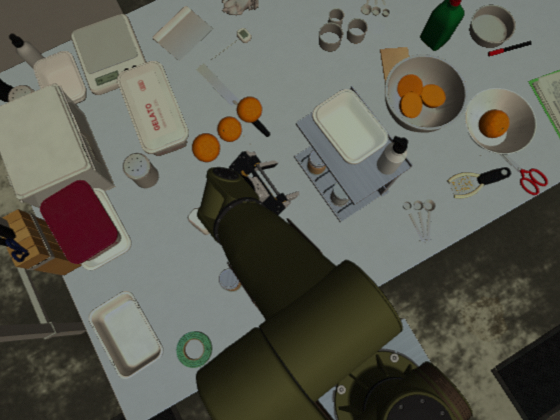

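>>> send_rows(series=[[[1,-15,-25],0,-1],[[2,-30,0],0,-1],[[2,-30,0],0,-1],[[2,-20,0],0,-1],[[1,-12,0],0,-1],[[0,-8,0],0,-1],[[0,0,0],0,-1],[[0,0,0],0,-1]])

```text
clock: 10.7
eef_pos: [622.3, -111.6, 106.7]
eef_rot: [3.136, 0.744, 1.664]
wrist_force: [-0.5, 0.6, -0.8]
finger_gap: 94.0
finger_force: 0.0
```

```bash
python3 - <<'E'
from h import *
s=read_state();print(s['joints'],s['eef_pos'],s['eef_rot'],s['wrist_force'])
p=camera("side"); cv2.imwrite("pics/e.png",cv2.resize(p["color"][100:250,160:360],None,fx=4,fy=4,interpolation=cv2.INTER_CUBIC))
E
```

```text
[-0.05133656  0.72065846  1.50679033 -0.91029136  1.01167854  0.39928797] [ 622.28428294 -111.58190863  106.74771704] [3.13638043 0.74400858 1.66388655] [-0.53563133  0.57107133 -0.78234898]
```

View pics/e.png

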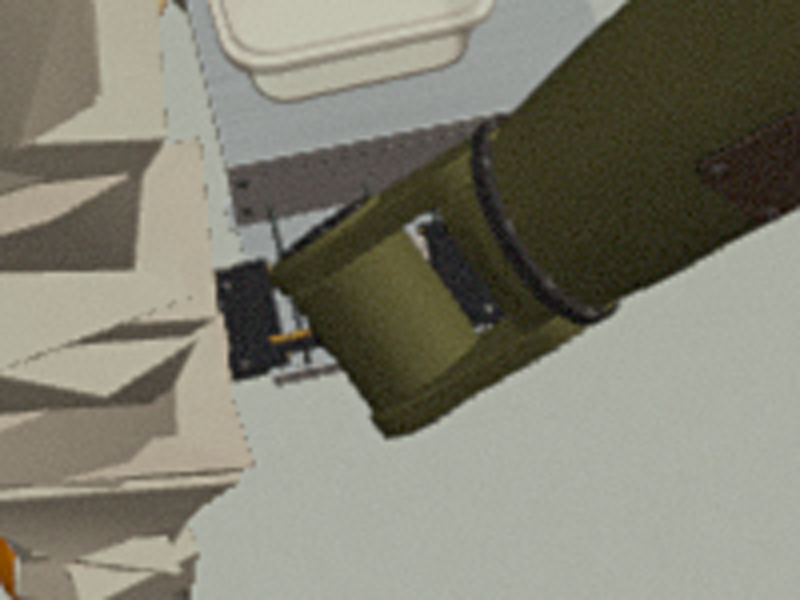

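>>> send_rows(series=[[[0,0,-4],0,-1],[[0,0,0],0,0.1],[[0,0,0],0,0.3],[[0,0,0],0,0.5],[[0,0,0],0,1],[[0,0,0],0,1],[[0,0,0],0,1],[[0,0,0],0,1],[[0,0,0],0,1]], squeeze=20)

```text
clock: 11.65
eef_pos: [622.1, -112.3, 102.3]
eef_rot: [3.137, 0.744, 1.664]
wrist_force: [-1.7, -0.1, 0.7]
finger_gap: 55.4
finger_force: 20.0
```

>>> send_rows(series=[[[0,0,6],0,1],[[0,0,10],0,1],[[0,0,8],0,1],[[-1,10,0],0,1],[[-2,20,0],0,1],[[-3,30,0],0,1],[[-3,30,0],0,1],[[-3,30,0],0,1],[[-30,15,0],0,1],[[-35,15,0],0,1],[[-35,15,0],0,1],[[-36,20,0],0,1]])

```text
clock: 12.85
eef_pos: [472.4, 73.5, 126.4]
eef_rot: [3.137, 0.744, 1.663]
wrist_force: [-0.4, 1.3, -2.1]
finger_gap: 55.5
finger_force: 20.0
```

```bash
python3 - <<'E'
from h import *
s=read_state();print(s['joints'],s['eef_pos'],s['eef_rot'],s['wrist_force'])
look("side",["jar_old","jar_new"]);look("top",["jar_new","jar_old"],"f")
E
```

```text
[ 0.31825197  0.49897439  1.83779244 -0.80796005  1.15457252  0.69843463] [472.44872326  73.45239861 126.37240886] [3.13667804 0.74399951 1.66341432] [-0.42723075  1.29487557 -2.0807138 ]
side jar_old 0.68 [449.5 193.8   2.5] px 339 288
side jar_old 0.49 [479.6  20.9  28.7] px 312 224
side jar_new 0.96 [448.9 197.4   0.9] px 339 290
top jar_old 0.88 [477.8  21.3  25.7] px 283 240
```

View pics/f.png

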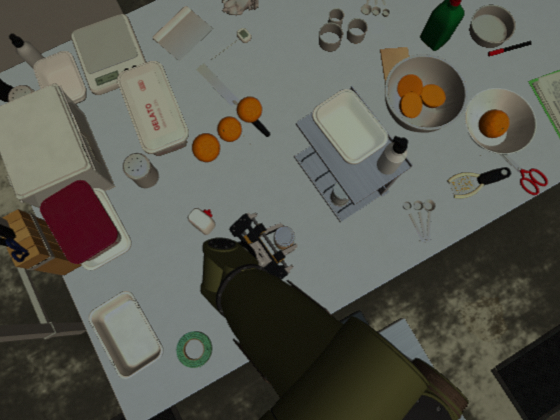

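>>> send_rows(series=[[[0,-20,0],0,1],[[0,-20,-5],0,1],[[0,0,-10],0,1],[[0,0,-6],0,1],[[0,0,-3],0,1],[[0,0,-2],0,1],[[0,0,0],0,1]])

```text
clock: 13.85
eef_pos: [474.2, 33.1, 100.1]
eef_rot: [3.137, 0.744, 1.665]
wrist_force: [-0.4, -0.3, -1.8]
finger_gap: 55.8
finger_force: 20.0
```

>>> send_rows(series=[[[0,0,-1],0,1],[[0,0,0],0,1]])

```text
clock: 14.05
eef_pos: [474.2, 32.9, 99.4]
eef_rot: [3.137, 0.744, 1.664]
wrist_force: [0.6, -0.3, -2.3]
finger_gap: 55.1
finger_force: 20.0
```

>>> send_rows(series=[[[0,0,-1],0,1],[[0,0,0],0,1]])

```text
clock: 14.25
eef_pos: [474.3, 33.0, 99.2]
eef_rot: [3.136, 0.745, 1.663]
wrist_force: [-4.7, 4.2, 9.8]
finger_gap: 55.6
finger_force: 20.0
```

>>> send_rows(series=[[[0,0,0],0,-0.3],[[0,0,0],0,-1],[[0,0,0],0,-1],[[0,0,0],0,-1],[[-1,14,15],0,-1],[[-2,27,29],0,-1],[[-2,27,29],0,-1],[[0,15,45],0,-1],[[0,25,43],0,-1],[[-4,48,0],0,-1],[[-4,48,0],0,-1],[[-4,48,0],0,-1]])

```text
clock: 15.45
eef_pos: [456.7, 286.5, 259.7]
eef_rot: [3.136, 0.744, 1.663]
wrist_force: [0.4, 0.3, 0.3]
finger_gap: 94.1
finger_force: 0.0
```

```bash
python3 - <<'E'
from h import *
s=read_state();print(s['joints'],s['eef_pos'],s['eef_rot'],s['wrist_force'])
look("side",["jar_old","jar_new"],"g0");look("top",["jar_new","jar_old"],"g")
E
```

```text
[ 0.67535171  0.49321879  1.46648736 -0.6053791   1.63265491  0.68523045] [456.67244406 286.47521128 259.66685708] [3.13643184 0.74366186 1.66312775] [0.3644825  0.31785423 0.26621127]
side jar_old 0.87 [482.8 -20.4   1.1] px 307 216
side jar_old 0.34 [ 572.7 -203.2   -1.6] px 263 167
side jar_new 0.91 [ 4.498e+02  1.984e+02 -4.000e-01] px 339 291
top jar_new 0.84 [451.7 190.6   2.1] px 233 281
top jar_new 0.47 [ 562.8 -132.1  220. ] px 324 164
top jar_old 0.97 [478.4 -18.3   1.1] px 296 235
```

>>> send_rows(series=[[[-9,21,-33],0,-1],[[-9,21,-33],0,-1],[[2,-27,-29],0,-1],[[2,-27,-29],0,-1],[[2,-18,-20],0,-1],[[1,-9,-10],0,-1],[[0,0,0],0,-1],[[0,0,0],0,-1]])

```text
clock: 16.55
eef_pos: [446.6, 246.1, 106.4]
eef_rot: [3.135, 0.743, 1.662]
wrist_force: [0.0, -0.8, 0.6]
finger_gap: 94.3
finger_force: 0.0
```

```bash
python3 - <<'E'
from h import *
s=read_state();print(s['joints'],s['eef_pos'],s['eef_rot'],s['wrist_force'])
look("side",["jar_new"],"i");look("top",["jar_new"])
E
```

```text
[ 0.63067016  0.64663495  1.64379583 -0.64299197  1.34079672  0.84834464] [446.64500655 246.06296897 106.35368547] [3.1352639  0.7432186  1.66200051] [ 0.01094681 -0.79819087  0.55907467]
side jar_new 0.64 [447.3 196.7   1.5] px 340 290
top jar_new 0.9 [453.1 191.8   4.7] px 232 280
```

View pics/i.png

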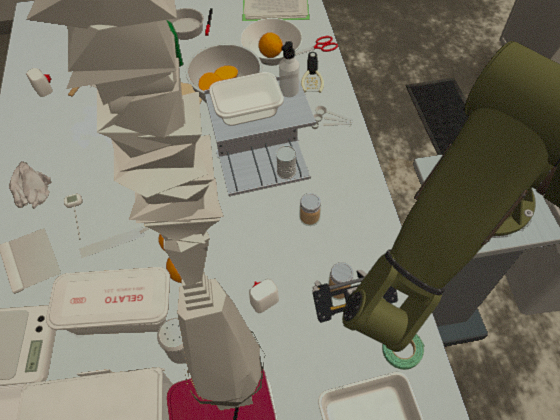

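>>> send_rows(series=[[[0,0,0],0,0.1],[[0,0,0],0,0.3],[[0,0,0],0,0.5],[[0,0,0],0,1],[[0,0,0],0,1],[[0,0,0],0,1],[[0,0,0],0,1],[[0,0,10],0,1],[[0,0,20],0,1],[[0,0,20],0,1]], squeeze=25)

```text
clock: 17.75
eef_pos: [445.9, 245.7, 156.1]
eef_rot: [3.138, 0.744, 1.665]
wrist_force: [-0.2, 0.8, -1.8]
finger_gap: 55.5
finger_force: 25.0
```

```bash
python3 - <<'E'
from h import *
look("side",["jar_new"],"j");look("top",["jar_new"],"k")
E
```

```text
side jar_new 0.73 [445.8 193.7  53.5] px 342 279
top jar_new 0.81 [453.2 192.6  54.8] px 230 279
```

```bash
python3 - <<'E'
from h import *
out=[]
ex=np.array([.089,-.996,0]);ey=np.array([.996,.089,0]);o=np.array([620,-130,0])
for n,(r,c) in {"side":((140,200),(210,315)),"top":((140,230),(285,390))}.items():
    p=camera(n);im=cv2.resize(p["color"],None,fx=8,fy=8,interpolation=cv2.INTER_CUBIC)
    def pr(w):
        q=(p["camera_from_world"]@np.append(w,1))[:3]
        return tuple(int(v) for v in(8*(p["fx"]*q[0]/q[2]+p["cx"]+.5),8*(p["fy"]*q[1]/q[2]+p["cy"]+.5)))
    for s in(-32,32): cv2.line(im,pr(o+ey*s+ex*8+[0,0,18]),pr(o+ey*s+ex*130+[0,0,18]),(0,0,255),1)
    cv2.line(im,pr(o+ey*-170+[0,0,14]),pr(o+ey*60+[0,0,14]),(0,255,0),1)
    im=im[8*r[0]:8*r[1],8*c[0]:8*c[1]]
    if n=="top": im=im[0:560,0:700]
    out.append(im)
h=700
cv2.imwrite("pics/l.png",cv2.resize(out[0],(800,457)));cv2.imwrite("pics/m.png",out[1])
E
```

```text
(no output)
```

View pics/l.png

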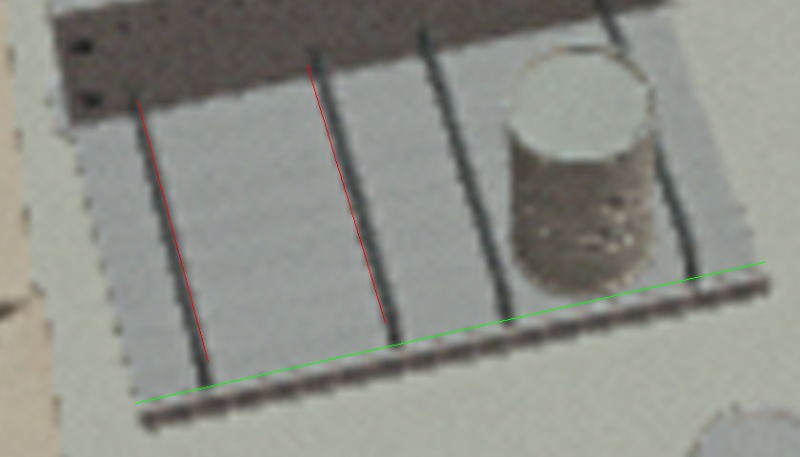

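View pics/m.png

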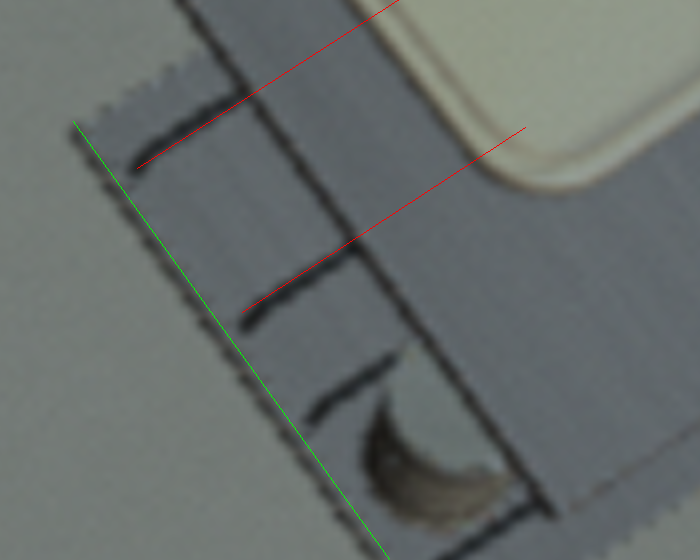

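>>> send_rows(series=[[[10,-16,8],0,1],[[20,-28,8],0,1],[[23,-32,0],0,1],[[23,-32,0],0,1],[[23,-32,0],0,1],[[23,-32,0],0,1],[[23,-32,0],0,1],[[18,-24,-12],0,1],[[0,0,-16],0,1],[[0,0,-14],0,1],[[0,0,0],0,1]])

```text
clock: 19.15
eef_pos: [607.8, 18.3, 126.3]
eef_rot: [-3.139, 0.744, 1.669]
wrist_force: [0.9, 0.2, -3.4]
finger_gap: 55.5
finger_force: 25.0
```

```bash
python3 - <<'E'
from h import *
s=read_state();print(s['joints'],s['eef_pos'],s['eef_rot'],s['wrist_force'])
look("side",["jar_new"]);look("top",["jar_new"])
E
```

```text
[ 0.16303691  0.69225164  1.50021409 -0.82425286  1.16907528  0.49000579] [607.78936084  18.32343407 126.26830268] [-3.13932109  0.74391924  1.66895381] [ 0.91736475  0.18886299 -3.37647794]
top jar_new 0.95 [616.7 -34.4  26.6] px 276 187
```

>>> send_rows(series=[[[1,-20,2],0,1],[[3,-30,0],0,1],[[3,-30,0],0,1],[[2,-25,0],0,1],[[1,-18,0],0,1],[[1,-10,0],0,1],[[0,-5,0],0,1],[[0,0,0],0,1]])

```text
clock: 20.15
eef_pos: [620.1, -120.1, 131.4]
eef_rot: [3.137, 0.744, 1.664]
wrist_force: [-0.3, -0.2, -2.3]
finger_gap: 55.5
finger_force: 25.0
```

```bash
python3 - <<'E'
from h import *
s=read_state();print(s['joints'],s['eef_pos'],s['eef_rot'],s['wrist_force'])
look("side",["jar_new"],"n");look("top",["jar_new"])
E
```

```text
[-0.06545075  0.67839136  1.51004429 -0.89515308  1.02752209  0.35491974] [ 620.1374315  -120.06369314  131.36273003] [3.13700967 0.74391694 1.66384128] [-0.33946871 -0.15558934 -2.28171065]
top jar_new 0.58 [ 626.1 -172.8   27.9] px 318 161
```

>>> send_rows(series=[[[-1,0,-4],0,1],[[0,0,-4],0,1],[[0,0,-4],0,1],[[0,0,-4],0,1],[[0,0,-1],0,1],[[0,0,0],0,1]])

```text
clock: 20.95
eef_pos: [619.1, -120.3, 114.0]
eef_rot: [3.138, 0.744, 1.664]
wrist_force: [0.4, -0.7, -3.2]
finger_gap: 55.5
finger_force: 25.0
```

>>> send_rows(series=[[[1,-8,0],0,1],[[1,-10,0],0,1],[[1,-10,0],0,1],[[0,-5,0],0,1],[[0,0,0],0,1]])

```text
clock: 21.45
eef_pos: [622.0, -154.3, 114.3]
eef_rot: [3.137, 0.744, 1.663]
wrist_force: [0.4, 0.2, -2.9]
finger_gap: 55.8
finger_force: 25.0
```

>>> send_rows(series=[[[0,0,-2],0,1],[[0,0,-1.5],0,1],[[0,0,-1],0,1],[[0,0,0],0,1]])

```text
clock: 21.85
eef_pos: [622.1, -153.0, 109.6]
eef_rot: [3.138, 0.744, 1.665]
wrist_force: [-0.0, -0.9, -3.7]
finger_gap: 55.6
finger_force: 25.0
```

>>> send_rows(series=[[[0,0,-0.8],0,1],[[0,0,0],0,1]])

```text
clock: 22.05
eef_pos: [622.1, -153.2, 108.9]
eef_rot: [3.137, 0.744, 1.664]
wrist_force: [-0.4, 0.1, -3.0]
finger_gap: 55.4
finger_force: 25.0
```

>>> send_rows(series=[[[0,0,-0.8],0,1],[[0,0,0],0,1]])

```text
clock: 22.25
eef_pos: [622.2, -153.2, 108.3]
eef_rot: [3.137, 0.744, 1.664]
wrist_force: [0.7, 0.9, -1.3]
finger_gap: 55.3
finger_force: 25.0
```

>>> send_rows(series=[[[0,0,-0.5],0,1],[[0,0,0],0,-0.25],[[0,0,0],0,-0.5],[[0,0,0],0,-1],[[0,0,0],0,-1],[[0,0,0],0,-1],[[-1,10,0],0,-1],[[-3,30,0],0,-1],[[-3,35,0],0,-1],[[-4,45,0],0,-1],[[-4,45,20],0,-1],[[-4,35,35],0,-1]])

```text
clock: 23.45
eef_pos: [601.7, 49.6, 161.3]
eef_rot: [-3.14, 0.744, 1.669]
wrist_force: [0.4, -0.6, 0.2]
finger_gap: 93.8
finger_force: 0.0
```

```bash
python3 - <<'E'
from h import *
s=read_state();print(s['joints'],s['eef_pos'],s['eef_rot'],s['wrist_force'])
look("side",["jar_new","jar_old","tin"],"o");look("top",["jar_new","jar_old","tin"])
E
```

```text
[ 0.21523791  0.6433184   1.48565145 -0.78967404  1.243438    0.47304352] [601.72039722  49.64088654 161.28757742] [-3.14013932  0.74394653  1.66923114] [ 0.44645898 -0.61524048  0.23961183]
side jar_new 0.77 [ 624.9 -201.6    4.3] px 244 169
side jar_new 0.63 [ 568.6 -128.4  214.9] px 265 136
side tin 0.61 [ 514.6 -176.7    0.8] px 285 171
top jar_new 0.39 [ 626.6 -208.6    5.5] px 328 158
top jar_old 0.61 [479.2 -19.8  -1.6] px 296 235
top tin 0.52 [ 512.5 -175.3    2.4] px 339 197
```

>>> send_rows(series=[[[-22,11,20],0,-1],[[-45,20,7],0,-1],[[-45,20,0],0,-1],[[-22,13,0],0,-1],[[1,-18,-20],0,-1],[[2,-25,-28],0,-1],[[2,-20,-22],0,-1],[[1,-12,-13],0,-1],[[1,-6,-6],0,-1],[[0,0,0],0,-1]])

```text
clock: 24.85
eef_pos: [475.9, 28.9, 100.0]
eef_rot: [3.139, 0.744, 1.664]
wrist_force: [0.2, 0.5, 0.3]
finger_gap: 94.0
finger_force: 0.0
```

>>> send_rows(series=[[[-1,4,0],0,-1],[[0,0,0],0,0.1],[[0,0,0],0,0.3],[[0,0,0],0,0.5],[[0,0,0],0,1],[[0,0,0],0,1],[[0,0,0],0,1],[[0,0,0],0,1],[[0,0,0],0,1]], squeeze=20)

```text
clock: 25.75
eef_pos: [475.1, 33.8, 100.7]
eef_rot: [3.137, 0.744, 1.664]
wrist_force: [-1.2, 1.1, 1.7]
finger_gap: 55.7
finger_force: 20.0
```

>>> send_rows(series=[[[0,0,8],0,1],[[0,0,16],0,1],[[30,0,0],0,1],[[40,0,0],0,1],[[40,0,0],0,1],[[22,-16,0],0,1],[[0,0,0],0,1]])

```text
clock: 26.45
eef_pos: [608.8, 16.2, 124.8]
eef_rot: [3.136, 0.744, 1.662]
wrist_force: [0.5, -0.2, -2.5]
finger_gap: 55.4
finger_force: 20.0
```

```bash
python3 - <<'E'
from h import *
s=read_state();print(s['joints'],s['eef_pos'],s['eef_rot'],s['wrist_force'])
look("side",["jar_old"]);look("top",["jar_old"])
E
```

```text
[ 0.15938493  0.69458944  1.50030318 -0.82768291  1.16274158  0.49577005] [608.81278969  16.20491224 124.80430477] [3.13602263 0.74385439 1.66153338] [ 0.46590228 -0.21645871 -2.48498477]
top jar_old 0.71 [611.2 -33.1  23.2] px 277 189
```

>>> send_rows(series=[[[1,-15,0],0,1],[[2,-30,0],0,1],[[3,-30,0],0,1],[[1,-18,-1],0,1],[[1,-8,-1],0,1],[[0,0,0],0,1]])

```text
clock: 27.25
eef_pos: [614.9, -83.9, 122.6]
eef_rot: [3.137, 0.744, 1.663]
wrist_force: [0.5, -0.2, -1.4]
finger_gap: 55.5
finger_force: 20.0
```

Base at 22 mm, over the lip; now push in slowly.

>>> send_rows(series=[[[1,-4,-1],0,1],[[1,-4,0],0,1],[[0,-4,0],0,1],[[1,-3,0],0,1],[[0,-3,0],0,1],[[0,-3,0],0,1],[[0,0,0],0,1]])

```text
clock: 27.95
eef_pos: [618.1, -104.6, 121.7]
eef_rot: [3.137, 0.744, 1.664]
wrist_force: [-0.0, 0.9, -2.0]
finger_gap: 55.5
finger_force: 20.0
```

```bash
python3 - <<'E'
from h import *
look("side",["jar_old","jar_new"],"q");look("top",["jar_old","jar_new"],"r")
E
```

```text
side jar_new 0.62 [ 623.7 -208.5    5.3] px 244 167
top jar_old 0.74 [ 622.4 -155.3   19.6] px 313 166
```

>>> send_rows(series=[[[0,-3,0],0,1],[[0,-3,0],0,1],[[0,0,-3],0,1],[[0,0,-4],0,1],[[0,0,-4],0,1],[[0,0,-2],0,1],[[0,0,0],0,1]])

```text
clock: 28.95
eef_pos: [617.9, -110.3, 108.1]
eef_rot: [3.138, 0.744, 1.665]
wrist_force: [-0.8, -0.0, -1.6]
finger_gap: 55.7
finger_force: 20.0
```

>>> send_rows(series=[[[0,0,-2],0,1],[[0,-2,0],0,1],[[1,-3,0],0,1],[[0,-1,0],0,1],[[0,0,-1],0,1],[[0,0,0],0,1]])

```text
clock: 29.55
eef_pos: [619.1, -116.4, 105.6]
eef_rot: [3.137, 0.744, 1.664]
wrist_force: [-0.2, 0.6, -1.5]
finger_gap: 55.6
finger_force: 20.0
```

```bash
python3 - <<'E'
from h import *
look("side",["jar_old","jar_new"],"s");look("top",["jar_old","jar_new"],"t")
E
```

```text
side jar_new 0.53 [ 626.5 -222.8    4.1] px 243 163
top jar_old 0.53 [ 624.2 -170.     3.7] px 317 165
```

>>> send_rows(series=[[[0,0,-1],0,1],[[0,0,-0.8],0,1],[[0,0,0],0,1]])

```text
clock: 30.15
eef_pos: [619.1, -116.2, 103.9]
eef_rot: [3.137, 0.744, 1.664]
wrist_force: [0.3, -0.2, -2.2]
finger_gap: 56.0
finger_force: 20.0
```

>>> send_rows(series=[[[0,0,-0.8],0,1],[[0,0,0],0,1]])

```text
clock: 30.35
eef_pos: [619.2, -116.2, 103.8]
eef_rot: [3.137, 0.745, 1.663]
wrist_force: [-2.5, 2.6, 5.0]
finger_gap: 55.4
finger_force: 20.0
```

Contact with the floor. Release and retreat.

>>> send_rows(series=[[[0,0,0],0,-0.25],[[0,0,0],0,-0.5],[[0,0,0],0,-1],[[0,0,0],0,-1],[[0,0,0],0,-1],[[-1,10,0],0,-1],[[-3,30,0],0,-1],[[-3,35,0],0,-1],[[-4,45,0],0,-1],[[-4,45,20],0,-1],[[-20,30,35],0,-1],[[-20,20,40],0,-1]])

```text
clock: 31.55
eef_pos: [562.9, 101.3, 198.0]
eef_rot: [3.14, 0.744, 1.668]
wrist_force: [0.2, -0.8, 0.8]
finger_gap: 93.7
finger_force: 0.0
```

```bash
python3 - <<'E'
from h import *
p=look("side",["jar_old","jar_new","tin","timer"]);look("top",["jar_old","jar_new","tin","timer"])
cv2.imwrite("pics/u.png",cv2.resize(p["color"][120:320,200:360],None,fx=3,fy=3,interpolation=cv2.INTER_CUBIC))
E
```

```text
side jar_old 0.85 [ 625.2 -173.2    4.4] px 245 177
side jar_new 0.64 [ 626.6 -224.3    4.4] px 243 163
side tin 0.81 [ 512.2 -173.5    2.3] px 286 172
side timer 0.71 [ 6.320e+02  1.879e+02 -6.000e-01] px 263 299
top jar_old 0.5 [ 623.1 -168.7    2.1] px 317 166
top tin 0.83 [ 515.2 -177.1   -1.1] px 339 197
```

View pics/u.png

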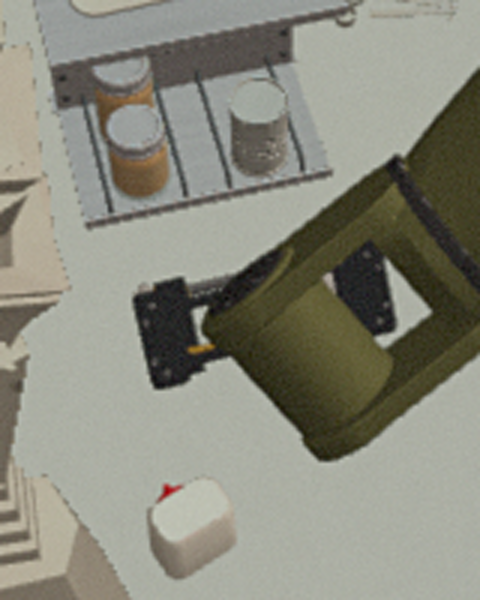

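The crop shows the short jar (137,150) in front of the tall jar (122,95). Both are upright between the left lane's wires, and the tin (258,125) and timer (190,525) look unmoved.

```bash
python3 -c "
from cell import *
print(sign_off())"
```

```text
the job is handed in; nothing more can be done
None
```

The job is handed in (verdict not shown): by the cameras both jars stand upright in the left lane, tall at about rack x = +28 mm and short at about -26 mm, with the tin and timer unmoved; I got the needed tool lean by driving the arm past its reach limit, since the moves offer no tilt.

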